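Clamp a valve seat ring in the holding fixture

TASK

The tallest of the three seat rings is next to be measured. Put it over the spigot of the holding fixture so that it lies flat on the seat, let go of it, and then lock it down with the swing clamp: push the handle round anticlockwise (seen from above), over the rise of its cam, until the clamp drops into the low notch and its foot presses on the ring. The cam collar is set by hand, so feel for the notch: set the ring down gently and never force the clamp against the end wall behind the notch. Leave the other two rings where they are.

Things in the scene. Friction and masses are not known exactly. Their poses are not given: they have to be found in the camera images.
- seat_ring_2: the ring to be clamped: plain grey turned steel ring, the tallest and smallest across of the three: 44 mm outside, 24 mm bore, 15 mm high, 0.08 to 0.17 kg, lying flat on the bench. Origin: centre of its underside; z up along its axis. It may be turned to any yaw
- ring_2_centre (a point): centre of the ring to be clamped, half-way up (7.5 mm above its underside); z along its axis
- ring_1_centre (a point): bystander: centre of the widest grey steel ring (54 mm outside, 12 mm high), half-way up
- ring_3_centre (a point): bystander: centre of the flattest grey steel ring (48 mm outside, 10 mm high), half-way up
- ring_fixture: the holding fixture, fixed to the bench: dark steel plate 110 mm (its x) by 170 mm (its y) by 18 mm, origin at the centre of its underside, z up. On it stand the ring seat (at y +40 mm) and the clamp post (at y -35 mm). At yaw 0 its -x side faces the robot and the seat is on the robot's left; yawed up to 0.35 rad either way
- seat_face (a point): centre of the flat round seat (40 mm across, on a pedestal, 40 mm above the bench) where the ring must lie; axes as the fixture's. A spigot 10 mm high stands on it; the ring slips over it with under 1 mm of play to each side. The spigot's top 3.5 mm taper by 2.2 mm to a nose, so a ring up to 2 mm off centre is guided on if pressed lightly; farther off it rests 10 mm too high
- clamp_axis (a point): point on the clamp post's upright axis, 110 mm above the bench; axes as the fixture's. The clamp turns about this axis and slides up and down along it. The post's nut on top ends 128 mm above the bench
- handle_grip (a point): centre of the clamp's handle: an upright black round grip 22 mm across and 42 mm high (the point is half-way up, 110 mm above the bench when parked), standing on the end of a bar 85 mm from the clamp axis. It turns and rises with the clamp. The clamp arm with the foot points the other way, 75 mm from the axis
- clamp_handle: the same black grip as a body; its origin is the centre of its underside, 22 mm below point handle_grip
- clamp_turn (a joint): angle of the clamp about its post, rad, growing anticlockwise seen from above. At value t the handle points, from the clamp axis, in the direction 170 degrees + t in the fixture's frame (fixture x = 0, y = 90 degrees), so parked (0 to 0.15) it points to the robot, and locked (1.43 to 2.06) roughly along the fixture's -y, the foot being over the ring
- clamp_lift (a joint): height of the clamp on its post, m: 0 as parked, up to 0.008 on the level top of the cam; in the notch about -0.004 with the foot on a well seated ring, -0.006 with no ring. A spring and its weight press the clamp down with about 16 N at 0, 0.5 N more for each mm of lift. Pushing the handle up the cam takes about 3 to 8 N at the grip
- pressure_foot: flat steel shoe of the clamp, 20 mm wide and 60 mm long with round ends, lying across the clamp arm under its end, 75 mm from the clamp axis; origin at the centre of its underside, 58 mm above the bench as parked (the top of a seated ring lies at 55 mm)
- cam_roller: 6 mm roller under the clamp's hub, 26 mm from the clamp axis (origin on the axis), that runs on the fixed cam collar: by clamp_turn the collar rises from 0.50 to 1.15, is level to 1.60, then drops to the notch, where the roller sits at 1.71 to 1.78 between upright walls. The collar is set by hand: all these angles lie up to 0.28 rad earlier or later, which is not measured

How it is judged (in metres and radians):
On the way, in this order (a step that is already met when the one before it is completed fails the run):
1. the tallest ring lies flat on the seat, over the spigot, and has been let go while the clamp is still parked (horizontal distance between ring_2_centre and seat_face below 0.003 m and z of ring_2_centre in the frame of seat_face between 0.0055 and 0.0095 m and angle between the z axis of ring_2_centre and the z axis of seat_face, either way round below 0.06 rad and value of joint clamp_turn below 0.6 rad and contact force between the fingers and seat_ring_2 below 0.3 N), for 0.2 s.
2. the clamp is turned up onto the top of its cam with the ring still seated (horizontal distance between ring_2_centre and seat_face below 0.003 m and z of ring_2_centre in the frame of seat_face between 0.0055 and 0.0095 m and angle between the z axis of ring_2_centre and the z axis of seat_face, either way round below 0.06 rad and value of joint clamp_lift above 0.006 m and value of joint clamp_turn above 0.8 rad), for 0.05 s.
At the end, for the whole second after the job is handed in: The tallest ring lies flat on the seat, centred on the spigot (within 3 mm, 2 mm in height and 0.06 rad), the clamp has dropped into the notch (turned more than 1.35 rad, at least 2.5 mm below its parked height) and its foot presses on the ring with more than 8 N; all is at rest (horizontal distance between ring_2_centre and seat_face below 0.003 m and z of ring_2_centre in the frame of seat_face between 0.0055 and 0.0095 m and angle between the z axis of ring_2_centre and the z axis of seat_face, either way round below 0.06 rad and value of joint clamp_turn above 1.35 rad and value of joint clamp_lift below -0.0025 m and contact force between pressure_foot and seat_ring_2 above 8 N and linear speed of seat_ring_2 below 0.01 m/s); the robot touches nothing.
It fails at once if the ring is forced down on the spigot or the seat with more than 50 N while the clamp is still parked (contact force between seat_ring_2 and ring_fixture above 50 N and value of joint clamp_turn below 0.6 rad).
It fails at once if the clamp is forced: more than 50 N between its roller and the cam (about 15 N at the handle against the end wall) (contact force between cam_roller and anything else above 50 N).
It fails at once if one of the other two rings is moved by more than 20 mm (distance of any of ring_1_centre, ring_3_centre from where it was at the start of the episode above 0.02 m).
It also fails if it takes over 70 s, if anything falls off the work surface, if the arm or the gripper's body presses on something with over 40 N, if the wrist force passes 120 N, or if a joint passes its speed limit or range.

ROBOT

A 6-joint arm with a two-finger parallel gripper is mounted at the origin on a cart in front of the work surface, level with it; the furniture and walls round the work are solid. World frame = base frame: x ahead of the robot, y to its left, z up, the work surface at z = 0. Lengths are in mm, angles in rad, forces in N, time in s.
With the tool pointing down it reaches from about 350 to 975 mm from the base axis. Payload 7.1 kg.
Tool frame: the origin (TCP) lies midway between the tips of the shut fingers; the grasp point (between the pads) lies 19 mm behind it (ctrl.grasp_offset is the distance from the TCP to the grasp point, in mm); z points along the fingers, y is the line along which they close (so a half turn about z gives the same grasp; the last joint's range is limited). The gripper opens to 88 mm and grips with 3 to 60 N. Pads are 20 mm wide; open, the fingers measure 115 mm over their backs; the gripper's body (75 mm by 178 mm) begins 61 mm behind the grasp point.
Start: joints at [-1.145, 0.423, 1.63, -0, 1.089, -0.019], TCP at [268.938, -564.161, 222.675] pointing down, gripper open.
Joint ranges: [-3, 3], [-0.9, 2.11], [0.09, 2.58], [-1.31, 4.45], [0.11, 2.69], [-2.54, 2.54]. Speed limits (rad/s): [2.39, 2.39, 3.01, 3.14, 3.14, 3.14].

INTERFACE

Orientations are given as a rotation vector (axis times angle).
In Python, from workcell import sensors, viewer, ctrl gives the robot as it stands. The module is installed in compiled form; this text tells all that it offers.
- The arm moves only by the shell command python3 -m handwheel 'ROWS'. ROWS is JSON, a list of rows, each a list of 7 numbers: the shift along the tool's x, y, z in mm, then the turn, a rotation vector about the tool's x, y, z in rad, then the closure, from 0 (fully open) to 1 (shut). In form: [[x, y, z, rx, ry, rz, jaw], ...]. A call has 1 to 10 rows; each row shifts and turns the commanded pose from where the row before left it, along the tool's axes as they then stand; what a row does not reach is not made up. A row lasts 1/8 s, in which the tool goes at most 62.5 mm and 10.7 degrees, less where a joint would pass 70% of its speed; a pose out of reach is approached as far as the arm can. A call is refused whole if a number of a shift passes 62.5 or a number of a turn 0.188, either way. A call with a gripper value outside its range is refused whole. The fingers move at their own pace and stop on an object; the grip force is fixed at half the most. Time passes only in rows, so rows that do not move let the fingers close. It gives the time, the measured TCP pose, the force, the opening and the grip force at its end, in the units of the state.
- sensors.get_obs(): the state, without advancing time (a new reading comes with each control period).
- viewer.get_image(name): name is "side" or "top"; returns a dict with "frame" (480x640x3 uint8, blue, green, red), "fov_y" (degrees; the focal length in pixels is half the picture's height over the tangent of half this angle, whatever the lens; pixels are square), "cx", "cy" (the principal point, pixels), "R" (3x3) and "t" (3): a world point X has camera coordinates R X + t. Camera axes: x right, y down, z forward; pixel columns grow to the right and rows downward; lengths in mm; the calibration is good to about 2 mm. A picture is of the moment at which its call begins. There is no depth.
- ctrl.close_job(): hands the job in; it is judged then, once.
The state is a dict: "t": time; "qpos": joint angles; "qvel": joint speeds; "joint_torque": joint torques, N m; "ee_pos": TCP position; "orientation": TCP orientation; "ft_force": force on the tool from outside, world axes, zero at the start; "moment": the same for the moment, N m; "width": finger opening in mm; "grasp_force": force on a finger pad.
Only numpy, scipy, OpenCV 4.12 (cv2) and the standard library are available. Lean on these libraries where they do the work, as an engineer would, in place of code of your own. Each camera call takes 0.05 s, during which the arm holds its last target. There are 200 camera calls.

## Working session

There is one attempt and no reset: what is moved stays moved. The work goes in short steps, Python scripts to look and compute and a shell command to move; the robot and the scene stay as the last step left them, time stands still between calls to the robot, and variables do not carry over. Pictures are saved under pics/ and viewed, at most 10 in all, crops included, and the job is handed in when it is done.

```bash
mkdir -p pics
cat > h.py <<'E'
import numpy as np, cv2
from workcell import sensors, viewer, ctrl
from scipy.spatial.transform import Rotation as Ro
def img(n,save=None):
    d=viewer.get_image(n); d['R']=np.array(d['R']);d['t']=np.array(d['t'])
    d['f']=240/np.tan(np.radians(d['fov_y'])/2)
    if save: cv2.imwrite('pics/'+save,d['frame'])
    return d
def proj(d,X):
    c=d['R']@np.array(X,float)+d['t']; return d['cx']+d['f']*c[0]/c[2], d['cy']+d['f']*c[1]/c[2]
def ray(d,u,v,z):
    o=-d['R'].T@d['t']; r=d['R'].T@np.array([(u-d['cx'])/d['f'],(v-d['cy'])/d['f'],1])
    return o+r*(z-o[2])/r[2]
E
python3 - <<'E'
from h import *
for n in('top','side'):
    d=img(n,n+'0.png'); print(n,d['fov_y'],d['cx'],d['cy'],-d['R'].T@d['t'],d['R'].round(2).tolist())
o=sensors.get_obs(); print(o)
print(ctrl.grasp_offset)
print(Ro.from_rotvec(o['orientation']).as_matrix().round(3))
E
```

```text
top 42.82240594246929 310.6962176383623 244.28590277210003 [ 430.09802058  -93.85470517 1005.74138547] [[0.02, -1.0, 0.01], [-0.99, -0.02, -0.13], [0.13, -0.0, -0.99]]
side 55.769009085339704 320.7229528016126 236.03722491788903 [ 541.47062283 -841.45915559  585.95185337] [[1.0, -0.04, 0.01], [-0.01, -0.56, -0.83], [0.04, 0.83, -0.56]]
{'t': 0.1, 'qpos': array([-1.14502352e+00,  4.23748551e-01,  1.63058678e+00,  1.04247024e-05,
        1.08858400e+00, -1.89988422e-02]), 'qvel': array([ 0.00068421, -0.00084019, -0.00124396, -0.0006944 , -0.00034186,
       -0.00041868]), 'joint_torque': array([-1.12149448e-04, -5.45613849e+01, -2.74324179e+01,  6.44989195e-02,
        1.87809271e-02, -3.17192553e-05]), 'ee_pos': array([ 268.73388035, -563.73966035,  221.99986026]), 'orientation': array([-3.06296033e+00, -6.92606841e-01,  4.06559153e-04]), 'ft_force': array([ 0.13797211, -0.04138666, -0.79922964]), 'moment': array([0.0652799 , 0.03652869, 0.02998966]), 'grasp_force': 0.0, 'width': 87.76187051038299}
18.700000000000003
[[ 0.903  0.43  -0.001]
 [ 0.43  -0.903  0.001]
 [ 0.    -0.001 -1.   ]]
```

View pics/top0.png

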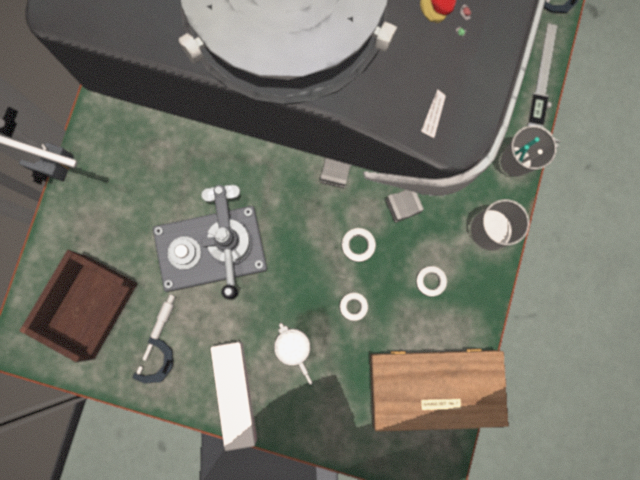

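View pics/side0.png

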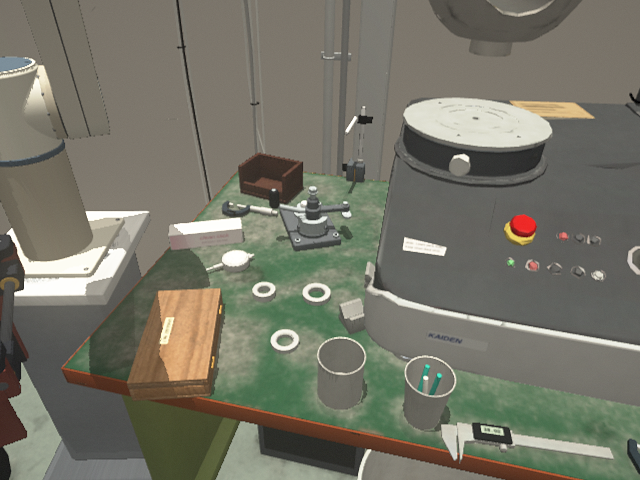

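Top view: the rings are at about (358,245), (432,281) and (354,306), the seat at (183,250), the clamp post at (226,238), and the black grip at (230,292). The side view agrees. Next I measure them.

```bash
cat > m.py <<'E'
from h import *
def blob(d,c,r,lo=150):
    hsv=cv2.cvtColor(d['frame'],cv2.COLOR_BGR2HSV)
    m=((hsv[...,2]>lo)&(hsv[...,1]<60)).astype(np.uint8)
    k=np.zeros_like(m); cv2.circle(k,c,r,1,-1); m*=k
    cs,_=cv2.findContours(m,cv2.RETR_EXTERNAL,cv2.CHAIN_APPROX_NONE)
    return max(cs,key=cv2.contourArea)
E
python3 - <<'E'
from m import *
d=img('top'); s=img('side')
for n,c,cs,h in(('1',(358,245),(316,293),12),('3',(432,281),(285,340),10),('2',(354,306),(264,290),15)):
    for nm,D,C in(('top',d,c),('side',s,cs)):
        k=blob(D,C,28)
        P=np.array([ray(D,u,v,h)[:2] for u,v in k[:,0]],np.float32)
        e=cv2.fitEllipse(P); (x,y),r=cv2.minEnclosingCircle(P); print(n,nm,np.round(e[0],1),np.round(e[1],1),'circ',round(x,1),round(y,1),round(2*r,1))
f=d['frame'][170:310,140:280]; cv2.imwrite('pics/tc.png',cv2.resize(f,None,fx=4,fy=4,interpolation=cv2.INTER_CUBIC))
f=s['frame'][170:260,260:370]; cv2.imwrite('pics/sc.png',cv2.resize(f,None,fx=6,fy=6,interpolation=cv2.INTER_CUBIC))
E
```

```text
1 top [ 563.3 -175. ] [54.5 55.2] circ 563.5 -174.8 56.6
1 side [ 564.4 -175.6] [53.9 55.4] circ 564.2 -175.6 57.4
3 top [ 506.2 -295.2] [48.4 49.9] circ 506.8 -295.2 51.8
3 side [ 507.4 -295.6] [48.  48.7] circ 507.4 -295.5 50.4
2 top [ 462.  -168.2] [44.5 45.3] circ 461.8 -168.2 46.4
2 side [ 464.  -168.7] [43.4 47.1] circ 466.4 -168.5 52.4
```

View pics/tc.png

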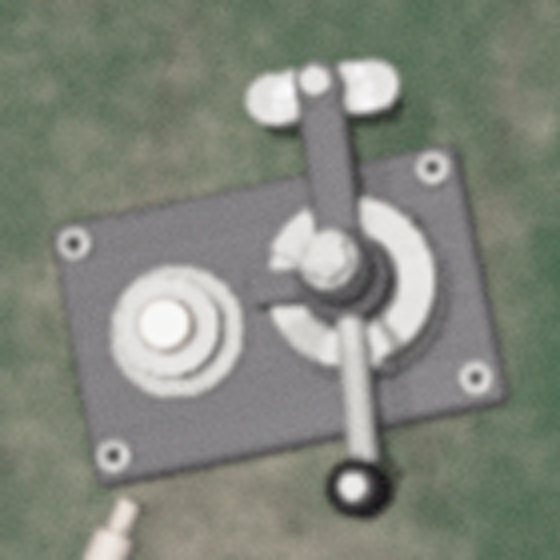

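View pics/sc.png

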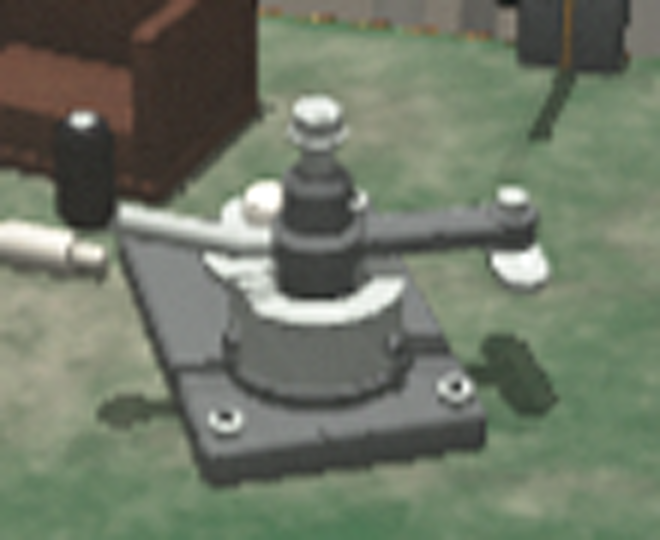

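The crops show the plate with four screws at crop pixels (73,243), (432,166), (476,377) and (113,455). The spigot nose is at (163,324), the grip cap at (353,487) and the nut at (330,258). In the side crop the grip cap is at (83,120), the nut at (317,115) and the spigot at about (264,195).

Run:
```python
from m import *
d=img('top'); s=img('side')
T=lambda x,y:((x+.5)/4-.5+140,(y+.5)/4-.5+170)
S=lambda x,y:((x+.5)/6-.5+260,(y+.5)/6-.5+170)
P=np.array([ray(d,*T(*p),18) for p in((73,243),(432,166),(476,377),(113,455))])
c=P.mean(0); yv=(P[0]+P[3]-P[1]-P[2])[:2]; xv=(P[0]+P[1]-P[2]-P[3])[:2]
print('screws',P.round(1).tolist(),'len',np.linalg.norm(yv)/2,np.linalg.norm(xv)/2)
a1=np.arctan2(-yv[0],yv[1]); a2=np.arctan2(xv[1],xv[0]); print('yaw',a1,a2,'centre',c)
a=(a1*1.6+a2)/2.6; ex=np.array([np.cos(a),np.sin(a)]); ey=np.array([-ex[1],ex[0]])
print('side screws',[ray(s,*S(*p),18).round(1).tolist() for p in((226,418),(456,388))])
print('seat pred',c[:2]+40*ey,'post pred',c[:2]-35*ey)
q=cv2.moments(blob(d,(181,251),9,235)); u=(q['m10']/q['m00'],q['m01']/q['m00']); print('nose px',u,'area',q['m00'],ray(d,*u,50))
print('nose man',ray(d,*T(163,324),50),'side',ray(s,*S(264,188),50))
print('nut',ray(d,*T(330,258),126),ray(s,*S(317,105),128))
g=ray(d,*T(353,487),131); print('grip top',g,ray(s,*S(83,120),131))
p=c[:2]-35*ey; v=g[:2]-p; print('r',np.linalg.norm(v),'t',np.arctan2(v[1],v[0])-a-np.radians(170)+2*np.pi)
```

```text
screws [[578.6, 152.5, 18.0], [613.4, 7.3, 18.0], [527.0, -13.3, 18.0], [492.6, 132.0, 18.0]] len 149.28148069945243 88.66689403603613
yaw 0.23414060878938212 0.23453142326686507 centre [552.90166072  69.63341173  18.        ]
side screws [[527.0, -5.2, 18.0], [613.7, 13.8, 18.0]]
seat pred [543.61552717 108.54057976] post pred [561.02702757  35.58963971]
nose px (180.30864197530863, 250.4320987654321) area 81.0 [542.64689631 107.70196838  50.        ]
nose man [542.34390141 107.58351953  50.        ] side [541.7305864  111.34917306  50.        ]
nut [558.73099928  32.16997956 126.        ] [561.03667663  33.39396158 128.        ]
grip top [475.679916    20.12140876 131.        ] [477.85987009  16.90004701 131.        ]
r 86.73750988894821 t 0.11953486350308218
```

```bash
cat > go.py <<'E'
import sys
from h import *
# usage: go.py x y z [angle of tool y, deg] -> remaining shift in tool axes, rot about tool z
o=sensors.get_obs(); M=Ro.from_rotvec(o['orientation']).as_matrix()
a=[float(v) for v in sys.argv[1:]]
print('t %.2f'%o['t'],'pos',o['ee_pos'].round(1),'q',o['qpos'].round(2),'F',o['ft_force'].round(1),'w %.1f g %.1f'%(o['width'],o['grasp_force']))
yaw=np.degrees(np.arctan2(M[1,1],M[0,1])); print('yaw y',yaw.round(2),'tilt',M[:2,2].round(4))
if a: print('shift tool',(M.T@(np.array(a[:3])-o['ee_pos'])).round(1))
if len(a)>3: print('rz',round(-np.radians((a[3]-yaw+180)%360-180),3), 'tilt fix tool axes',np.cross(M[:,2],[0,0,-1])@M)
E
python3 - <<'E'
from h import *
d=img('top');s=img('side')
for a,b in(((372,352),(221,290)),((292,347),(236,262))):
    best=min(np.linspace(0,120,241),key=lambda z:np.hypot(*(ray(d,*a,z)-ray(s,*b,z))[:2])); print(best,ray(d,*a,best),ray(s,*b,best))
E
python3 go.py 463 -168.4 100
```

```text
36.0 [ 390.45050857 -196.00503964   36.        ] [ 388.36256996 -196.16686296   36.        ]
5.0 [394.69716223 -70.11195671   5.        ] [398.03069118 -69.77692056   5.        ]
t 0.40 pos [ 268.9 -564.1  222.5] q [-1.14  0.42  1.63  0.    1.09 -0.02] F [-0.3  0.3  1. ] w 87.9 g 0.0
yaw y -64.51 tilt [-0.0001  0.0002]
shift tool [ 345.5 -273.6  122.6]
```

```bash
python3 -m handwheel '[[34.5,-27.4,0,0,0,0,0.3],[34.5,-27.4,0,0,0,0,0.3],[34.5,-27.4,0,0,0,0,0.3],[34.5,-27.4,0,0,0,0,0.3],[34.5,-27.4,0,0,0,0,0.3],[34.5,-27.4,0,0,0,0,0.3],[34.5,-27.4,0,0,0,0,0.3],[34.5,-27.4,20,0,0,0,0.3],[34.5,-27.4,40,0,0,0,0.3],[34.5,-27.4,40,0,0,0,0.3]]'; python3 go.py 463 -168.4 5 -64.5
```

```text
t: 1.65
ee_pos: [463.6, -167.3, 122.3]
orientation: [3.063, 0.692, 0.003]
ft_force: [0.9, 0.1, 0.2]
width: 61.3
grasp_force: 0.0
t 1.65 pos [ 463.6 -167.3  122.3] q [-0.37  0.38  1.99  0.    0.77  0.76] F [0.9 0.1 0.2] w 61.3 g 0.0
yaw y -64.52 tilt [ 0.0021 -0.0008]
shift tool [ -1.1   0.6 117.3]
rz -0.0 tilt fix tool axes [ 1.58661751e-03 -1.51612781e-03 -5.15700101e-23]
```

```bash
python3 -m handwheel '[[-0.8,0.4,40,0,0,0,0.3],[0,0,40,0,0,0,0.3],[0,0,25,0,0,0,0.3],[0,0,12,0,0,0,0.3],[0,0,0,0,0,0,0.3]]'; python3 go.py 463 -168.4 5 -64.5
```

```text
t: 2.28
ee_pos: [461.8, -169.1, 5.4]
orientation: [-3.064, -0.693, 0.001]
ft_force: [0.1, 0.0, 0.3]
width: 61.6
grasp_force: 0.0
t 2.27 pos [ 461.8 -169.1    5.4] q [-0.38  0.61  2.02 -0.    0.52  0.75] F [0.1 0.  0.3] w 61.6 g 0.0
yaw y -64.52 tilt [-0.0008  0.0003]
shift tool [ 1.4 -0.1  0.4]
rz -0.0 tilt fix tool axes [-6.37023145e-04  6.03212292e-04  1.29555262e-23]
```

```bash
python3 -m handwheel '[[1,0,0,0,0,0,1],[0,0,0,0,0,0,1],[0,0,0,0,0,0,1],[0,0,0,0,0,0,1],[0,0,0,0,0,0,0.3],[0,0,0,0,0,0,0.3],[0,0,0,0,0,0,0.3]]'; python3 -m handwheel '[[0,0,0,0,0,-0.1745,0.3],[0,0,0,0,0,-0.1745,0.3],[0,0,0,0,0,-0.1745,0.3],[0,0,0,0,0,-0.1745,0.3],[0,0,0,0,0,-0.1745,0.3],[0,0,0,0,0,-0.1745,0.3],[0,0,0,0,0,-0.1745,0.3],[0,0,0,0,0,-0.1745,0.3],[0,0,0,0,0,-0.175,0.3],[0,0,0,0,0,0,0.3]]';python3 -m handwheel '[[0,0,0,0,0,0,1],[0,0,0,0,0,0,1],[0,0,0,0,0,0,1],[0,0,0,0,0,0,1]]'; python3 go.py 463 -168.4 105 13.4
```

```text
t: 3.15
ee_pos: [462.8, -168.7, 5.7]
orientation: [-3.064, -0.693, 0.0]
ft_force: [-0.1, 0.3, 0.5]
width: 61.3
grasp_force: 0.0
t: 4.4
ee_pos: [462.8, -168.7, 5.6]
orientation: [-1.679, -2.655, 0.0]
ft_force: [0.8, -0.1, -0.8]
width: 61.7
grasp_force: 0.0
t: 4.9
ee_pos: [462.8, -168.6, 5.7]
orientation: [-1.677, -2.656, 0.0]
ft_force: [-0.2, -0.6, 0.1]
width: 42.7
grasp_force: 30.0
t 4.90 pos [ 462.8 -168.6    5.7] q [-0.37  0.61  2.02 -0.    0.52 -0.82] F [-0.2 -0.6  0.1] w 42.7 g 30.0
yaw y 25.47 tilt [-0.0001  0.    ]
shift tool [  0.1   0.3 -99.3]
rz 0.211 tilt fix tool axes [-9.59757839e-05 -9.54171883e-05 -1.13787590e-25]
```

```bash
python3 -m handwheel '[[0,0,-20,0,0,0,1],[0,0,-40,0,0,0,1],[0,0,-40,0,0,0,1],[0,0,-40,0,0,0,1],[0,0,-40,0,0,0.1,1],[0,0,0,0,0,0.111,1],[0,0,0,0,0,0,1]]'; python3 go.py 542.7 107.8 185 13.4
```

```text
t: 5.78
ee_pos: [462.7, -168.6, 185.9]
orientation: [1.946, 2.466, 0.0]
ft_force: [-0.2, 0.7, -1.6]
width: 42.6
grasp_force: 30.0
t 5.78 pos [ 462.7 -168.6  185.9] q [-0.37  0.28  1.95  0.    0.91 -0.61] F [-0.2  0.7 -1.6] w 42.6 g 30.0
yaw y 13.45 tilt [ 0.0004 -0.0001]
shift tool [250.2 142.1   0.9]
rz 0.001 tilt fix tool axes [3.66570565e-04 2.36236315e-04 4.54384817e-25]
```

```bash
python3 -m handwheel '[[20,11.4,0,0,0,0,1],[38,21.6,0,0,0,0,1],[38,21.6,0,0,0,0,1],[38,21.6,0,0,0,0,1],[38,21.6,0,0,0,0,1],[38,21.6,0,0,0,0,1],[25,14.2,0,0,0,0,1],[15.2,8.5,0,0,0,0,1],[0,0,0,0,0,0,1]]'; python3 go.py 542.7 107.8 60 13.4
python3 - <<'E'
from h import *
d=img('top','t2.png'); s=img('side')
cv2.imwrite('pics/s2.png',cv2.resize(s['frame'][110:260,220:420],None,fx=4,fy=4,interpolation=cv2.INTER_CUBIC))
E
```

```text
t: 6.9
ee_pos: [542.8, 108.1, 185.0]
orientation: [-1.944, -2.467, 0.002]
ft_force: [-0.2, -0.1, -0.5]
width: 42.6
grasp_force: 30.0
t 6.90 pos [542.8 108.1 185. ] q [ 0.18  0.37  1.82 -0.    0.96 -0.06] F [-0.2 -0.1 -0.5] w 42.6 g 30.0
yaw y 13.54 tilt [-0.0012 -0.0003]
shift tool [ -0.3   0.  125. ]
rz 0.002 tilt fix tool axes [-1.22678660e-03  5.47070793e-05 -2.63093250e-23]
```

View pics/s2.png

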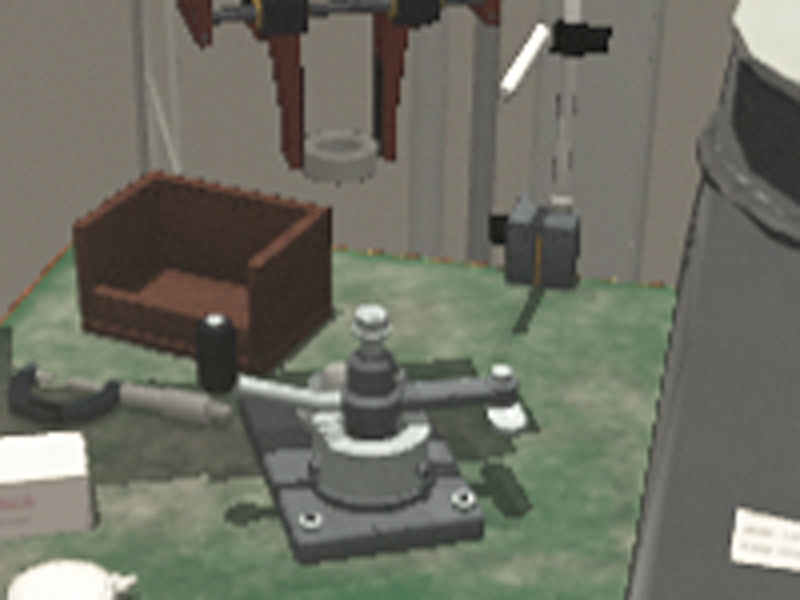

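The ring is held level between the fingertips at crop (340,155), and the fixture below is clear. I'll descend.

```bash
python3 -m handwheel '[[-0.2,0,20,0,0,0,1],[0,0,35,0,0,0,1],[0,0,35,0,0,0,1],[0,0,20,0,0,0,1],[0,0,11,0,0,0,1],[0,0,0,0,0,0,1],[0,0,0,0,0,0,1]]'; python3 go.py 542.7 107.8 57 13.4
```

```text
t: 7.88
ee_pos: [543.7, 107.3, 65.5]
orientation: [1.947, 2.465, 0.002]
ft_force: [0.9, 0.5, -1.7]
width: 43.0
grasp_force: 30.0
t 7.88 pos [543.7 107.3  65.5] q [ 0.17  0.55  1.88 -0.    0.71 -0.06] F [ 0.9  0.5 -1.7] w 43.0 g 30.0
yaw y 13.39 tilt [0.0014 0.0002]
shift tool [ 0.7 -0.9  8.5]
rz -0.0 tilt fix tool axes [ 1.36395210e-03  1.02435136e-04 -9.82500497e-24]
```

```bash
python3 -m handwheel '[[0.4,-0.4,4,0,0,0,1],[0,0,3,0,0,0,1],[0,0,1,0,0,0,1],[0,0,1,0,0,0,1],[0,0,0,0,0,0,1]]'; python3 go.py 542.7 107.8 57 13.4;  python3 -m handwheel '[[0,0,1,0,0,0,1],[0,0,1,0,0,0,1],[0,0,0,0,0,0,1]]'; python3 go.py 542.7 107.8 57 13.4
```

```text
t: 8.5
ee_pos: [542.6, 107.8, 55.6]
orientation: [-1.947, -2.466, 0.0]
ft_force: [0.4, 1.0, -0.7]
width: 42.9
grasp_force: 30.0
t 8.50 pos [542.6 107.8  55.6] q [ 0.17  0.57  1.88  0.    0.69 -0.06] F [ 0.4  1.  -0.7] w 42.9 g 30.0
yaw y 13.41 tilt [-0.0001  0.    ]
shift tool [-0.   0.1 -1.4]
rz 0.0 tilt fix tool axes [-9.37508375e-05 -3.42960287e-05  2.46340195e-26]
t: 8.88
ee_pos: [542.5, 107.8, 53.6]
orientation: [-1.947, -2.466, 0.0]
ft_force: [0.2, 0.2, -0.7]
width: 42.9
grasp_force: 30.0
t 8.88 pos [542.5 107.8  53.6] q [ 0.17  0.57  1.88 -0.    0.69 -0.06] F [ 0.2  0.2 -0.7] w 42.9 g 30.0
yaw y 13.41 tilt [-0.0002 -0.0001]
shift tool [ 0.   0.2 -3.4]
rz 0.0 tilt fix tool axes [-1.90321909e-04  1.31860484e-05 -3.44511632e-25]
```

No contact with the nose top, so the ring is going over the spigot.

```bash
python3 -m handwheel '[[0,0,1,0,0,0,1],[0,0,1,0,0,0,1],[0,0,0,0,0,0,1]]';  python3 -m handwheel '[[0,0,1,0,0,0,1],[0,0,1,0,0,0,1],[0,0,0,0,0,0,1]]'
```

```text
t: 9.25
ee_pos: [542.5, 107.8, 51.6]
orientation: [-1.947, -2.466, 0.0]
ft_force: [-0.4, -0.3, -1.1]
width: 43.0
grasp_force: 30.0
t: 9.62
ee_pos: [542.5, 107.7, 49.6]
orientation: [-1.947, -2.465, 0.0]
ft_force: [-1.1, 0.3, -2.3]
width: 42.8
grasp_force: 30.0
```

```bash
python3 go.py 542.7 107.8 46
```

```text
t 9.62 pos [542.5 107.7  49.6] q [ 0.17  0.58  1.88  0.    0.68 -0.06] F [-1.1  0.3 -2.3] w 42.8 g 30.0
yaw y 13.4 tilt [-0.0002 -0.    ]
shift tool [0.  0.2 3.6]
```

```bash
python3 -m handwheel '[[0,0,1,0,0,0,1],[0,0,1,0,0,0,1],[0,0,0.7,0,0,0,1],[0,0,0,0,0,0,1]]';  python3 -m handwheel '[[0,0,0.5,0,0,0,1],[0,0,0,0,0,0,1]]'
```

```text
t: 10.12
ee_pos: [542.5, 107.8, 46.9]
orientation: [-1.947, -2.465, 0.0]
ft_force: [-0.0, 0.9, -2.1]
width: 42.8
grasp_force: 30.0
t: 10.38
ee_pos: [542.6, 107.8, 46.5]
orientation: [-1.947, -2.466, 0.0]
ft_force: [0.0, -0.2, -1.3]
width: 42.7
grasp_force: 30.0
```

```bash
python3 -m handwheel '[[0,0,0.4,0,0,0,1],[0,0,0,0,0,0,1]]';  python3 -m handwheel '[[0,0,0.3,0,0,0,1],[0,0,0,0,0,0,1]]'
```

```text
t: 10.62
ee_pos: [542.6, 107.8, 46.0]
orientation: [-1.947, -2.466, 0.0]
ft_force: [-0.3, -0.2, -0.5]
width: 42.5
grasp_force: 30.0
t: 10.88
ee_pos: [542.6, 107.8, 45.7]
orientation: [-1.947, -2.466, 0.0]
ft_force: [-0.4, 0.3, -2.5]
width: 42.7
grasp_force: 30.0
```

```bash
python3 -m handwheel '[[0,0,0,0,0,0,0.3],[0,0,0,0,0,0,0.3],[0,0,0,0,0,0,0.3],[0,0,-10,0,0,0,0.3],[0,0,-30,0,0,0,0.3],[0,0,-40,0,0,0,0.3],[0,0,-40,0,0,0,0.3],[0,0,-25,0,0,0,0.3],[0,0,0,0,0,0,0.3]]'
python3 - <<'E'
from h import *
s=img('side')
cv2.imwrite('pics/s3.png',cv2.resize(s['frame'][170:260,260:370],None,fx=6,fy=6,interpolation=cv2.INTER_CUBIC))
E
python3 go.py 476 20 160
```

```text
t: 12.0
ee_pos: [544.0, 108.0, 193.4]
orientation: [1.945, 2.463, 0.006]
ft_force: [-0.5, -0.2, 0.8]
width: 61.4
grasp_force: 0.0
t 12.05 pos [543.  107.8 191.7] q [ 0.17  0.36  1.82 -0.    0.97 -0.06] F [-0.6 -0.7 -0.4] w 61.5 g 0.0
yaw y 13.41 tilt [0.0022 0.0004]
shift tool [-69.9 -85.6  31.6]
```

View pics/s3.png

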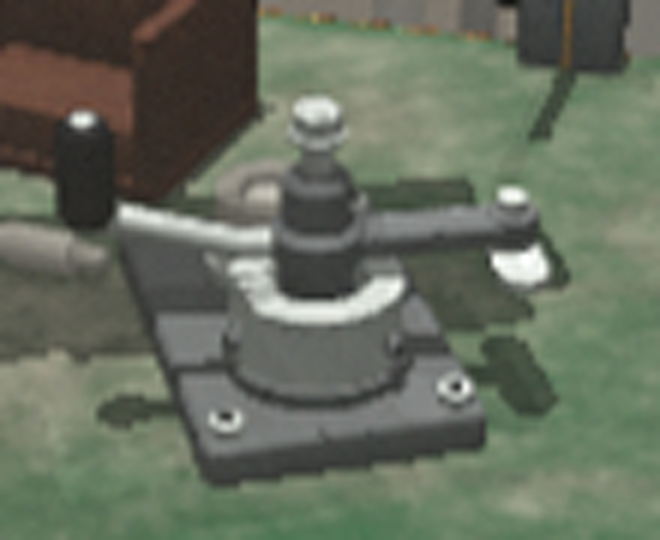

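The ring lies flat behind the post at crop (255,185), at seat height. Next the tool goes over the handle with its closing axis along the handle's path.

```bash
python3 -m handwheel '[[-14,-17,0,0,0,0,0.45],[-28,-34,0,0,0,0,0.45],[-22,-28,0,0,0,0,0.45],[-6,-7,0,0,0,0,0.45],[0,0,0,0,0,0.18,0.45],[0,0,0,0,0,0.18,0.45],[0,0,0,0,0,0.18,0.45],[0,0,0,0,0,0.18,0.45],[0,0,0,0,0,0.18,0.45],[0,0,0,0,0,0.18,0.45]]'; python3 -m handwheel '[[0,0,0,0,0,0.18,0.45],[0,0,0,0,0,0.18,0.45],[0,0,0,0,0,0.18,0.45],[0,0,0,0,0,0,0.45]]'; python3 go.py 476 19.7 100 -80
```

```text
t: 13.3
ee_pos: [474.9, 19.8, 190.1]
orientation: [-2.94, -1.105, 0.002]
ft_force: [-0.0, -0.4, -0.1]
width: 48.2
grasp_force: 0.0
t: 13.8
ee_pos: [474.9, 19.7, 190.2]
orientation: [-3.128, -0.292, 0.002]
ft_force: [0.2, -0.1, -0.1]
width: 48.3
grasp_force: 0.0
t 13.80 pos [474.9  19.7 190.2] q [0.02 0.25 1.98 0.   0.91 1.4 ] F [ 0.2 -0.1 -0.1] w 48.3 g 0.0
yaw y -79.32 tilt [-0.0011  0.    ]
shift tool [ 1.2  0.3 90.2]
rz 0.012 tilt fix tool axes [-2.46509035e-04  1.04582954e-03 -5.30431768e-26]
```

```bash
python3 -m handwheel '[[1,0.2,20,0,0,0,0.45],[0,0,30,0,0,0.012,0.45],[0,0,25,0,0,0,0.45],[0,0,15,0,0,0,0.45],[0,0,0,0,0,0,0.6],[0,0,0,0,0,0,0.6],[0,0,0,0,0,0,0.6]]'; python3 go.py 476 19.7 100 -80
python3 - <<'E'
from h import *
s=img('side')
cv2.imwrite('pics/s4.png',cv2.resize(s['frame'][140:260,240:370],None,fx=6,fy=5,interpolation=cv2.INTER_CUBIC))
E
```

```text
t: 14.68
ee_pos: [476.9, 19.7, 101.6]
orientation: [3.13, 0.272, 0.003]
ft_force: [0.2, 0.0, -0.3]
width: 35.3
grasp_force: 0.0
t 14.68 pos [476.9  19.7 101.6] q [0.02 0.4  2.03 0.   0.7  1.41] F [ 0.2  0.  -0.3] w 35.3 g 0.0
yaw y -80.08 tilt [0.0017 0.    ]
shift tool [-0.9 -0.1  1.6]
rz -0.001 tilt fix tool axes [ 2.52125835e-04 -1.67230531e-03  2.64553115e-24]
```

View pics/s4.png

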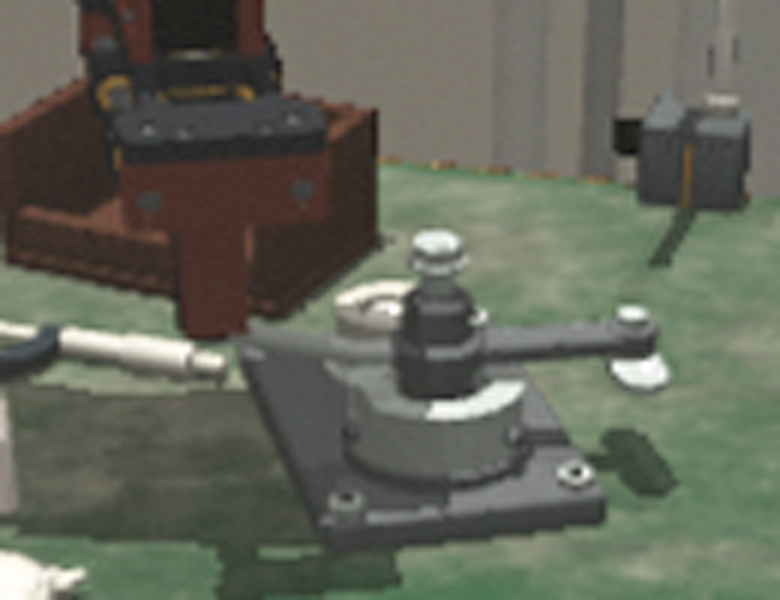

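The fingers stand round the grip and the ring is still seated. I'll start the arc.

```bash
cat > st.py <<'E'
from h import *
o=sensors.get_obs(); M=Ro.from_rotvec(o['orientation']).as_matrix(); p=o['ee_pos'][:2]-[560,34.2]
f=M.T@o['ft_force']; phi=(np.arctan2(p[1],p[0])-np.radians(183.4)+np.pi)%(2*np.pi)-np.pi
yaw=np.arctan2(M[1,1],M[0,1]); rot=(yaw-np.radians(93.4)+2*np.pi)%(2*np.pi)-np.pi
print('t %.2f phi %.3f toolrot %.3f r %.1f z %.1f Ftool x %.1f push y %.1f z %.1f w %.1f'%(o['t'],phi,rot,np.hypot(*p),o['ee_pos'][2],*f,o['width']))
E
python3 st.py; python3 -m handwheel '[[0,5.1,0.15,0,0,-0.06,0.6],[0.15,5.1,0,0,0,-0.06,0.6],[0.15,5.1,0,0,0,-0.06,0.6],[0.15,5.1,0,0,0,-0.06,0.6],[0.15,5.1,0,0,0,-0.06,0.6]]' >/dev/null; python3 st.py; python3 -m handwheel '[[0.15,5.1,0,0,0,-0.06,0.6],[0.15,5.1,0,0,0,-0.06,0.6],[0.15,5.1,0,0,0,-0.06,0.6],[0.15,5.1,0,0,0,-0.06,0.6]]'>/dev/null; python3 st.py
```

```text
t 14.72 phi 0.112 toolrot 0.114 r 84.5 z 101.6 Ftool x 0.4 push y 0.5 z -0.6 w 34.9
t 15.35 phi 0.413 toolrot 0.415 r 84.6 z 101.3 Ftool x 1.2 push y -2.6 z -0.7 w 35.4
t 15.85 phi 0.644 toolrot 0.655 r 84.8 z 101.3 Ftool x 1.3 push y -5.1 z -3.7 w 35.4
```

```bash
for i in 1; do python3 -m handwheel '[[0.15,5.1,0,0,0,-0.06,0.6],[0.15,5.1,0,0,0,-0.06,0.6],[0.15,5.1,0,0,0,-0.06,0.6],[0.15,5.1,0,0,0,-0.06,0.6]]' >/dev/null; python3 st.py; done;  python3 -m handwheel '[[0.15,5.1,0,0,0,-0.06,0.6],[0.15,5.1,0,0,0,-0.06,0.6],[0.15,5.1,0,0,0,-0.06,0.6],[0.15,5.1,0,0,0,-0.06,0.6]]'>/dev/null; python3 st.py;  python3 -m handwheel '[[0,0,0,0,0,0,0.6]]'>/dev/null; python3 st.py
```

```text
t 16.35 phi 0.874 toolrot 0.896 r 85.5 z 101.0 Ftool x 0.1 push y -6.3 z -5.8 w 35.3
t 16.85 phi 1.099 toolrot 1.135 r 85.3 z 100.9 Ftool x 1.4 push y -12.0 z -11.3 w 35.3
t 16.98 phi 1.111 toolrot 1.135 r 85.5 z 100.8 Ftool x -1.4 push y -3.5 z -1.8 w 35.2
```

```bash
python3 -m handwheel '[[0,2,0,0,0,-0.024,0.6],[0,2,0,0,0,-0.024,0.6],[0,2,0,0,0,-0.024,0.6]]'>/dev/null; python3 st.py; python3 -m handwheel '[[0,2,0,0,0,-0.024,0.6],[0,2,0,0,0,-0.024,0.6],[0,2,0,0,0,-0.024,0.6]]'>/dev/null; python3 st.py
python3 - <<'E'
from h import *
s=img('side'); d=img('top')
a=cv2.resize(s['frame'][150:250,260:380],(480,400),interpolation=cv2.INTER_CUBIC); b=cv2.resize(d['frame'][190:290,160:240],(320,400),interpolation=cv2.INTER_CUBIC)
cv2.imwrite('pics/s5.png',np.hstack([a,b]))
E
```

```text
t 17.35 phi 1.188 toolrot 1.207 r 85.3 z 100.9 Ftool x -1.4 push y -5.0 z -4.1 w 35.4
t 17.73 phi 1.275 toolrot 1.279 r 85.2 z 100.8 Ftool x -1.5 push y -2.1 z -1.6 w 35.2
```

View pics/s5.png

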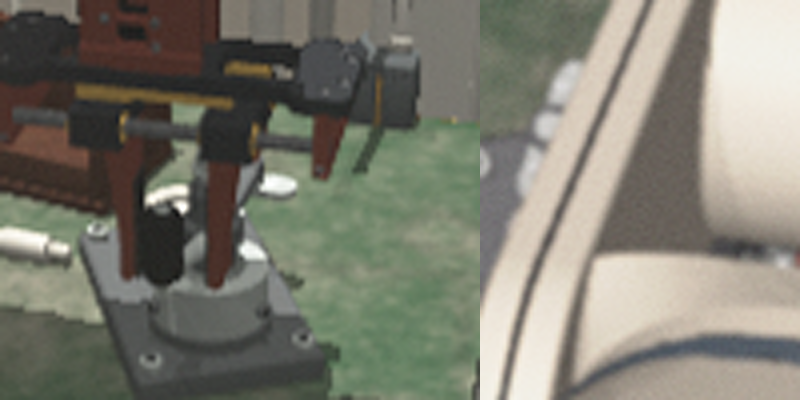

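The side view shows the black grip against the trailing finger, and the foot swinging toward the ring. The push force has fallen, which means the roller is on the level top. I'll go on in small steps.

```bash
python3 -m handwheel '[[0,2,0,0,0,-0.024,0.6],[0,2,0,0,0,-0.024,0.6]]'>/dev/null; python3 st.py; python3 -m handwheel '[[0,2,0,0,0,-0.024,0.6],[0,2,0,0,0,-0.024,0.6]]'>/dev/null; python3 st.py;python3 -m handwheel '[[0,1.5,0,0,0,-0.018,0.6],[0,0,0,0,0,0,0.6]]'>/dev/null; python3 st.py;python3 -m handwheel '[[0,1.5,0,0,0,-0.018,0.6],[0,0,0,0,0,0,0.6]]'>/dev/null; python3 st.py
```

```text
t 18.07 phi 1.323 toolrot 1.327 r 85.0 z 100.7 Ftool x 0.8 push y -2.5 z -1.6 w 35.2
t 18.32 phi 1.367 toolrot 1.375 r 85.1 z 100.6 Ftool x 2.2 push y -1.5 z -1.6 w 35.0
t 18.57 phi 1.388 toolrot 1.392 r 85.3 z 100.6 Ftool x 0.4 push y -1.0 z 0.9 w 35.4
t 18.82 phi 1.403 toolrot 1.410 r 85.3 z 100.6 Ftool x 1.0 push y -0.7 z -0.2 w 35.0
```

```bash
cat > gr.py <<'E'
from h import *
# grip top row in the side view against the row predicted for clamp lift 0 at phi of the tool minus the lag
d=img('side'); o=sensors.get_obs(); g=cv2.cvtColor(d['frame'],cv2.COLOR_BGR2HSV)
p=o['ee_pos'][:2]-[560,34.2]; a=np.arctan2(p[1],p[0])-0.07
c=np.array([560,34.2])+85*np.array([np.cos(a),np.sin(a)])
u,v=proj(d,[*c,110]); x,y=int(round(u)),int(round(v))
m=((g[...,2]<55)).astype(np.uint8); k=np.zeros_like(m); k[y-22:y+23,x-12:x+13]=1
n,l,st,ce=cv2.connectedComponentsWithStats(m*k); i=1+np.argmax(st[1:,4])
print('grip comp',st[i],'centre-pred',(ce[i]-[u,v]).round(1),'px per 10 mm up',round(proj(d,[*c,120])[1]-v,1))
E
python3 gr.py
for i in 1; do python3 -m handwheel '[[0,1.5,0,0,0,-0.018,0.6],[0,0,0,0,0,0,0.6]]'>/dev/null; python3 st.py; done
python3 -m handwheel '[[0,1.5,0,0,0,-0.018,0.6],[0,0,0,0,0,0,0.6]]'>/dev/null; python3 st.py
python3 -m handwheel '[[0,1.5,0,0,0,-0.018,0.6],[0,0,0,0,0,0,0.6]]'>/dev/null; python3 st.py; python3 gr.py
```

```text
grip comp [299 194  13  28 218] centre-pred [-0.7 -3.1] px per 10 mm up -4.2
t 19.12 phi 1.420 toolrot 1.428 r 85.2 z 100.6 Ftool x -0.3 push y -0.7 z 0.7 w 35.1
t 19.38 phi 1.439 toolrot 1.446 r 85.3 z 100.6 Ftool x 0.2 push y -1.2 z -0.1 w 35.1
t 19.62 phi 1.456 toolrot 1.464 r 85.2 z 100.6 Ftool x 0.1 push y -1.0 z 1.2 w 35.2
grip comp [302 202  12  20 194] centre-pred [-0.  -2.2] px per 10 mm up -4.2
```

```bash
python3 -m handwheel '[[0,1.5,0,0,0,-0.018,0.6],[0,0,0,0,0,0,0.6]]'>/dev/null; python3 st.py
python3 -m handwheel '[[0,1.5,0,0,0,-0.018,0.6],[0,0,0,0,0,0,0.6]]'>/dev/null; python3 st.py;python3 -m handwheel '[[0,1.5,0,0,0,-0.018,0.6],[0,0,0,0,0,0,0.6]]'>/dev/null; python3 st.py; 
python3 -m handwheel '[[0,1.5,0,0,0,-0.018,0.6],[0,0,0,0,0,0,0.6]]'>/dev/null; python3 st.py; python3 gr.py
```

```text
t 19.93 phi 1.474 toolrot 1.482 r 85.2 z 100.7 Ftool x 0.3 push y -0.9 z 1.0 w 35.1
t 20.18 phi 1.492 toolrot 1.500 r 85.2 z 100.6 Ftool x -0.6 push y -0.1 z 0.4 w 35.7
t 20.43 phi 1.510 toolrot 1.518 r 85.2 z 100.6 Ftool x -0.1 push y -0.1 z -0.0 w 35.0
t 20.68 phi 1.527 toolrot 1.536 r 85.2 z 100.6 Ftool x 0.5 push y -0.1 z 0.2 w 35.2
grip comp [305 201  12  21 202] centre-pred [-0.1 -2.5] px per 10 mm up -4.2
```

```bash
python3 -m handwheel '[[0,1,0,0,0,-0.012,0.6],[0,0,0,0,0,0,0.6]]'>/dev/null; python3 st.py
python3 -m handwheel '[[0,1,0,0,0,-0.012,0.6],[0,0,0,0,0,0,0.6]]'>/dev/null; python3 st.py; python3 gr.py
python3 - <<'E'
from h import *
s=img('side')
cv2.imwrite('pics/s6.png',cv2.resize(s['frame'][160:260,270:370],(600,600),interpolation=cv2.INTER_CUBIC))
E
```

```text
t 20.98 phi 1.537 toolrot 1.548 r 85.2 z 100.7 Ftool x 0.5 push y -1.4 z -0.4 w 35.2
t 21.23 phi 1.549 toolrot 1.560 r 85.2 z 100.7 Ftool x -0.5 push y -1.0 z -0.1 w 35.0
grip comp [306 197  13  25 216] centre-pred [-0.2 -3. ] px per 10 mm up -4.2
```

View pics/s6.png

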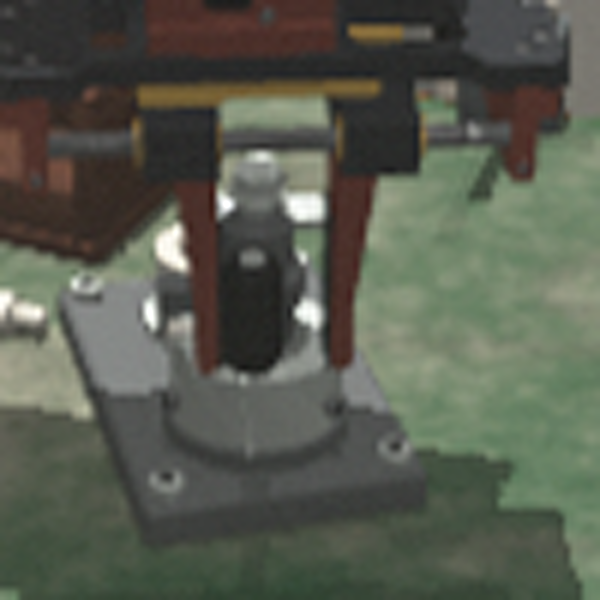

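The grip still rests on the left (trailing) finger, cap at crop (255,258), not dropped. I'll keep going.

```bash
python3 -m handwheel '[[0,1.2,0,0,0,-0.014,0.6],[0,0,0,0,0,0,0.6]]'>/dev/null; python3 st.py
python3 -m handwheel '[[0,1.2,0,0,0,-0.014,0.6],[0,0,0,0,0,0,0.6]]'>/dev/null; python3 st.py; python3 -m handwheel '[[0,1.2,0,0,0,-0.014,0.6],[0,0,0,0,0,0,0.6]]'>/dev/null; python3 st.py; python3 -m handwheel '[[0,1.2,0,0,0,-0.014,0.6],[0,0,0,0,0,0,0.6]]'>/dev/null; python3 st.py; python3 gr.py
```

```text
t 21.57 phi 1.564 toolrot 1.574 r 85.2 z 100.7 Ftool x 0.6 push y -1.1 z 0.4 w 35.1
t 21.82 phi 1.578 toolrot 1.588 r 85.2 z 100.6 Ftool x 0.7 push y -1.2 z 0.1 w 35.4
t 22.07 phi 1.592 toolrot 1.602 r 85.2 z 100.6 Ftool x -0.2 push y -1.0 z 0.2 w 35.3
t 22.32 phi 1.606 toolrot 1.616 r 85.2 z 100.7 Ftool x 0.8 push y -1.0 z 0.0 w 35.5
grip comp [309 201  11  21 190] centre-pred [-0.  -2.6] px per 10 mm up -4.2
```

```bash
python3 -m handwheel '[[0,1.2,0,0,0,-0.014,0.6],[0,0,0,0,0,0,0.6]]'>/dev/null; python3 st.py
python3 -m handwheel '[[0,1.2,0,0,0,-0.014,0.6],[0,0,0,0,0,0,0.6]]'>/dev/null; python3 st.py; python3 -m handwheel '[[0,1.2,0,0,0,-0.014,0.6],[0,0,0,0,0,0,0.6]]'>/dev/null; python3 st.py; python3 -m handwheel '[[0,1.2,0,0,0,-0.014,0.6],[0,0,0,0,0,0,0.6]]'>/dev/null; python3 st.py; python3 gr.py
```

```text
t 22.62 phi 1.620 toolrot 1.630 r 85.2 z 100.7 Ftool x 0.4 push y -1.2 z 1.0 w 35.3
t 22.88 phi 1.634 toolrot 1.644 r 85.2 z 100.6 Ftool x 0.2 push y 0.3 z 1.0 w 35.6
t 23.12 phi 1.649 toolrot 1.658 r 85.2 z 100.6 Ftool x -0.6 push y -0.7 z 0.3 w 35.0
t 23.38 phi 1.663 toolrot 1.672 r 85.2 z 100.6 Ftool x -1.1 push y -1.0 z 0.7 w 35.3
grip comp [312 199  10  23 177] centre-pred [ 0.1 -2.3] px per 10 mm up -4.2
```

```bash
python3 -m handwheel '[[0,1.2,0,0,0,-0.014,0.6],[0,0,0,0,0,0,0.6]]'>/dev/null; python3 st.py
python3 -m handwheel '[[0,1.2,0,0,0,-0.014,0.6],[0,0,0,0,0,0,0.6]]'>/dev/null; python3 st.py; python3 -m handwheel '[[0,1.2,0,0,0,-0.014,0.6],[0,0,0,0,0,0,0.6]]'>/dev/null; python3 st.py; python3 gr.py
```

```text
t 23.68 phi 1.678 toolrot 1.686 r 85.2 z 100.7 Ftool x 0.3 push y -0.9 z 0.6 w 35.0
t 23.93 phi 1.693 toolrot 1.700 r 85.2 z 100.7 Ftool x 0.7 push y -0.8 z 0.2 w 35.2
t 24.18 phi 1.706 toolrot 1.714 r 85.1 z 100.7 Ftool x 0.3 push y -0.6 z -0.8 w 34.9
grip comp [318 206  10  20 166] centre-pred [4.8 2. ] px per 10 mm up -4.2
```

The grip has jumped about 5 px ahead of the finger and about 4.5 px down (about 11 mm), so the clamp has dropped into the notch. I'll open and withdraw straight up.

```bash
python3 -m handwheel '[[0,0,0,0,0,0,0.45],[0,0,0,0,0,0,0.45],[0,0,-15,0,0,0,0.45],[0,0,-30,0,0,0,0.45],[0,0,-40,0,0,0,0.45],[0,0,-40,0,0,0,0.45],[0,0,-20,0,0,0,0.45]]'; python3 -m handwheel '[[-40,0,-10,0,0,0,0.45],[-50,0,0,0,0,0,0.45],[-50,0,0,0,0,0,0.45],[-40,0,0,0,0,0,0.45],[0,0,0,0,0,0,0.45],[0,0,0,0,0,0,0.45]]'
python3 - <<'E'
from h import *
s=img('side');d=img('top')
a=cv2.resize(s['frame'][170:260,270:360],(400,400),interpolation=cv2.INTER_CUBIC); b=cv2.resize(d['frame'][190:310,150:270],(400,400),interpolation=cv2.INTER_CUBIC)
cv2.imwrite('pics/s7.png',np.hstack([a,b]))
E
```

```text
t: 25.1
ee_pos: [577.2, -49.5, 249.3]
orientation: [1.984, 2.431, 0.004]
ft_force: [0.2, -1.4, -0.1]
width: 48.5
grasp_force: 0.0
t: 25.85
ee_pos: [612.0, -225.2, 256.1]
orientation: [-1.986, -2.434, -0.0]
ft_force: [1.2, -0.4, -0.2]
width: 48.1
grasp_force: 0.0
```

View pics/s7.png

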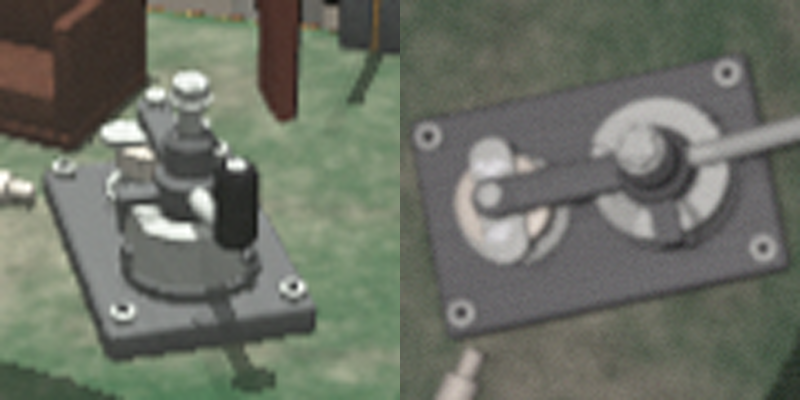

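The foot lies across the seated ring (right half, about (490,195)) and the grip cap is at side crop (237,163). I'll check the clamp's angle and height with numbers.

Run:
```python
from h import *
s=img('side');d=img('top')
u,v=270+237*.225,170+160*.225; print('seen',u,v)
for t in(1.5,1.6,1.7,1.8,1.9):
    a=np.radians(183.4)+t; c=[560+85*np.cos(a),34.2+85*np.sin(a)]
    print(t,[np.round(proj(s,[*c,131+l]),1).tolist() for l in(-6,-4,0,8)])
# arm end cap vs nut seen from above
e=ray(d,150+90*.3-.5+.15,190+193*.3-.35,82)[:2]-[560,34.2]; print('arm r',np.hypot(*e),'t',(np.arctan2(e[1],e[0])-np.radians(3.4)+2*np.pi)%(2*np.pi))
```

```text
seen 323.325 206.0
1.5 [[312.3, 207.9], [312.3, 207.1], [312.3, 205.3], [312.3, 201.8]]
1.6 [[316.5, 207.8], [316.5, 206.9], [316.5, 205.2], [316.5, 201.7]]
1.7 [[320.6, 207.5], [320.6, 206.6], [320.7, 204.9], [320.7, 201.4]]
1.8 [[324.7, 207.0], [324.7, 206.1], [324.7, 204.4], [324.8, 200.9]]
1.9 [[328.5, 206.3], [328.6, 205.4], [328.6, 203.7], [328.7, 200.2]]
arm r 74.43785370142055 t 1.7394325470320489
```

The clamp sits at t of about 1.75 with a lift of about -4 mm, so it is in the notch with the foot on the seated ring. I'll hand in.

```bash
python3 -c "
from workcell import ctrl; print(ctrl.close_job())"
```

```text
the job is handed in; nothing more can be done
None
```

The tallest ring is on the seat and let go, and by my camera measurements the clamp is locked in its notch (turned about 1.75 rad, about 4 mm below parked) with its foot on the ring; I handed the job in, but the hand-in call returned no verdict.

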